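Clamp twin flow columns in their holder

TASK

Lay the loose column on the black mat alongside the one already there, close side by side and level with it, with the blue ends the same way. Then take both columns together in one grip, lower them as a pair onto the bed of the clamp holder, centred between its jaws with the blue ends towards the white manifold block, and let go. Turn the red T-handle clockwise until it stiffens and the jaw grips the columns, leave it so, and do not disturb the other glassware and bottles.

Things in the scene. Friction and masses are not known exactly. Their poses are not given: they have to be found in the camera images.
- col_a: steel column on the mat at the start: 140 mm long over all, 0.14 to 0.24 kg; round tube 22 mm dia (free over the middle 92 mm) with a square 26 x 26 x 24 mm fitting at each end. Origin at the centre of its underside (axis 13 mm above), x along it towards the blue end. Two pressed together measure 48 mm over the tubes, 52 mm over the fittings.
- col_a_blue (a point): centre of the end face of the blue fitting of col_a (70 mm from its middle)
- col_a_yellow (a point): centre of the end face of the yellow fitting of col_a
- col_b: second, identical column, lying on the bare bench at the start; same axes as col_a. It may point in almost any direction.
- col_b_blue (a point): centre of the end face of the blue fitting of col_b
- col_b_yellow (a point): centre of the end face of the yellow fitting of col_b
- mat: black rubber mat fixed to the bench, 210 (x) x 240 (y) x 3 mm; origin at the centre of its underside. col_a lies off-centre towards one y edge, the small jar stands towards the other; there is room for the second column between them.
- holder: fixed grey clamp holder; two columns lie side by side along its x. Origin at the underside, below the bed centre. Base x -75..75, y -122..54, 14 mm high. Bed: two saddles at x = +-58 (24 mm wide), 28 mm high, y -54..46; between them it is open down to 14 mm, so fingers have room at mid-length. White manifold block at x 92..122, 50 mm high. T-handle housing at y -80..-122, x -30..30, 45 mm high.
- holder_bed (a point): centre of the bed at saddle-top level (28 mm above the bench), axes as the holder. Fixed jaw lugs at x = +-58 (20 mm wide, up to 24 mm above the bed) face inwards at y = +30.5 mm; the moving ones at y = -30.5 mm when open: 61 mm for the 52 mm pair. Column undersides rest at this height, middles at x = 0 (+-12 mm), blue ends to +x
- jaw: moving jaw: two aluminium lugs on the saddles at x = +-58 of the holder; advances along the holder +y by 8 mm per rad of the T-handle, with a built-in spring of 6 N/mm behind it
- thandle (a joint): T-handle angle about its vertical screw, rad: 0 = jaw open, bar along the holder x; grows clockwise seen from above, stop at 1.6; starts at 0 to 0.3. Turns with about 0.15 N m and stays where left. The jaw meets the pair near 1.15 (they slide up to the fixed lugs first), whence the torque rises about 0.4 N m per rad; 0.15 to 0.3 rad more clamps well.
- thandle_grip (a point): middle of the red T-bar (68 mm between its round ends' centres, 12 mm thick), on the screw axis at holder x = 0, y = -100, 80 mm above the bench; x axis along the bar. Under it is a 10 mm stem, 35 mm free above the housing; pinch the bar across from above.
- jar: small amber jar on the mat, 40 mm dia, 55 mm high; bystander, origin at its foot
- amber: amber bottle, 68 mm dia, 160 mm high; bystander, origin at its foot
- steelcup: steel cup, 72 mm dia, 85 mm high; bystander, origin at its foot
- flask: stoppered round flask on a cork foot, 76 mm dia, 134 mm high; bystander, origin at its foot
- beaker: glass beaker, 68 mm dia, 85 mm high; bystander, origin at its foot
- white: white bottle with red cap, 56 mm dia, 110 mm high; bystander, origin at its foot
Not all that is in view belongs to the job. Leave any brown look-alike of the col_b alone.

How it is judged:
By the outcome, as a careful person would: the job done as asked, in the order asked, and still so for the second after the job is handed in, with the robot touching nothing.
It also fails if it takes over 72 s, if anything falls off the work surface, if the arm or the gripper's body presses on something with over 40 N, if the wrist force passes 120 N, or if a joint passes its speed limit or range.

ROBOT

A 6-joint arm with a two-finger parallel gripper is mounted at the origin on the work surface. World frame = base frame: x ahead of the robot, y to its left, z up, the work surface at z = 0. Lengths are in m, angles in rad, forces in N, time in s.
With the tool pointing down it reaches from about 0.275 to 0.725 m from the base axis. Payload 5.6 kg.
Tool frame: the origin (TCP) lies at the very end of the fingers, on their centre line; the grasp point (between the pads) lies 19 mm behind it; z points along the fingers, y is the direction in which the jaws open and shut (so a half turn about z gives the same grasp; the last joint's range is limited). The gripper opens to 85 mm and grips with 20 to 120 N. Pads are 22 mm wide; open, the fingers measure 114 mm over their backs; the gripper's body (76 mm by 85 mm) begins 54 mm behind the grasp point. The pads swing forward as they close: fully open they stand 13 mm farther back than shut.
Start: joints at [1.414, 0.255, 0.108, 0, -1.424, -0.285], TCP at [0.235, 0.497, 0.231] pointing down, gripper open.
Joint ranges: [-2.95, 2.95], [-1.21, 1.97], [-1.09, 1.5], [-2.87, 1.71], [-2.94, -0.07], [-3.05, 3.05]. Speed limits (rad/s): [2.57, 2.57, 3.14, 3.14, 3.14, 3.14].

INTERFACE

Orientations are given as a rotation vector (axis times angle).
In Python, from station import robot, eyes, order gives the robot as it stands. The module is installed in compiled form; this text tells all that it offers.
- The arm moves only by the shell command python3 -m jog 'ROWS' [FORCE]. ROWS is JSON, a list of rows, each a list of 3 entries, a list of its own where there are three numbers: the opening, from 0 (shut) to 1 (fully open), then the shift along the world's x, y, z in m, then the turn about the world's z in degrees. A call has exactly 10 rows; each row shifts and turns the commanded pose from where the row before left it; what a row does not reach is not made up. A row lasts 1/12 s, in which the tool goes at most 41.7 mm and 7.16 degrees, less where a joint would pass 70% of its speed; a pose out of reach is approached as far as the arm can. A call with a gripper value outside its range is refused whole. The fingers move at their own pace and stop on an object; FORCE is the grip in N (left out, the last holds). Time passes only in rows, so rows that do not move let the fingers close, or fill a call up. It gives the time, the measured TCP pose, the force and the opening at its end, in the units of the state.
- robot.get_state(): the state, without advancing time (a new reading comes with each control period).
- eyes.grab_frame(name): name is "side" or "top" or "wrist"; returns a dict with "img" (480x640x3 uint8, blue, green, red), "intrinsics" (3x3 intrinsics, pixels), "world_to_cam" (4x4, takes a point from world to camera coordinates). Camera axes: x right, y up, looking along -z (the intrinsics and any distortion apply to the point x, -y, -z); pixel columns grow to the right and rows downward; lengths in m; the calibration is good to about 2 mm. A picture is of the moment at which its call begins. There is no depth.
- order.sign_off(): hands the job in, once; it reports no verdict.
The state is a dict: "time_s": time; "joint_positions": joint angles; "joint_velocities": joint speeds; "joint_efforts": joint torques, N m; "position": TCP position; "eef_rot": TCP orientation; "contact_force": force on the tool from outside, world axes, zero at the start; "ft_torque": the same for the moment, N m; "finger_gap": finger opening in m.
Only numpy, scipy, OpenCV 4.12 (cv2) and the standard library are available. Lean on these libraries where they do the work, as an engineer would, in place of code of your own. Each camera call takes 0.05 s, during which the arm holds its last target.

## Working session

There is one attempt and no reset: what is moved stays moved. The work goes in short steps, Python scripts to look and compute and a shell command to move; the robot and the scene stay as the last step left them, time stands still between calls to the robot, and variables do not carry over. Pictures are saved under pics/ and viewed, and the job is handed in when it is done.

```bash
mkdir -p pics; ls; cat > h.py <<'E'
import numpy as np, cv2
from station import robot, eyes, order
def grab(name,fn=None):
    f=eyes.grab_frame(name)
    if fn: cv2.imwrite('pics/'+fn+'.png',f['img'])
    return f
def ray(f,uv):
    K=np.array(f['intrinsics']);T=np.array(f['world_to_cam'])
    d=np.linalg.inv(K)@np.array([uv[0],uv[1],1.0]); d=np.array([d[0],-d[1],-d[2]])
    R=T[:3,:3];t=T[:3,3]
    return -R.T@t, R.T@d
def onz(f,uv,z):
    o,d=ray(f,uv); return o+d*(z-o[2])/d[2]
def proj(f,p):
    K=np.array(f['intrinsics']);T=np.array(f['world_to_cam'])
    c=T[:3,:3]@np.array(p)+T[:3,3]; q=K@np.array([c[0],-c[1],-c[2]]); return q[:2]/q[2]
E
python3 - <<'E'
from h import *
for n in ('top','side','wrist'):
    f=grab(n,n+'0'); print(n,f.keys(),np.round(f['intrinsics'],1).tolist(),np.round(f['world_to_cam'],3).tolist())
s=robot.get_state(); print(s)
E
```

```text
pics
top dict_keys(['img', 'intrinsics', 'world_to_cam']) [[484.1, 0.0, 314.2], [0.0, 484.1, 234.6], [0.0, 0.0, 1.0]] [[-0.008, -1.0, -0.007, -0.01], [0.994, -0.009, 0.105, -0.569], [-0.105, -0.006, 0.994, -1.087], [0.0, 0.0, 0.0, 1.0]]
side dict_keys(['img', 'intrinsics', 'world_to_cam']) [[554.0, 0.0, 318.4], [0.0, 554.0, 228.5], [0.0, 0.0, 1.0]] [[0.935, -0.355, 0.008, -0.511], [0.256, 0.69, 0.677, -0.178], [-0.246, -0.631, 0.736, -1.22], [0.0, 0.0, 0.0, 1.0]]
wrist dict_keys(['img', 'intrinsics', 'world_to_cam']) [[341.1, 0.0, 318.3], [0.0, 341.1, 232.5], [0.0, 0.0, 1.0]] [[-0.429, -0.903, 0.002, 0.549], [0.866, -0.411, -0.285, 0.038], [0.258, -0.121, 0.959, -0.378], [0.0, 0.0, 0.0, 1.0]]
{'time_s': 0.15, 'joint_positions': array([ 1.41362104e+00,  2.55603521e-01,  1.07320626e-01, -3.09635686e-04,
       -1.42387472e+00, -2.84595115e-01]), 'joint_velocities': array([ 0.0009662 , -0.0013194 ,  0.00500996,  0.00063604,  0.00019202,
        0.00028943]), 'joint_efforts': array([-1.26042992e-04, -3.86942911e+01,  2.38079506e+01,  5.36647752e+00,
       -4.52113265e-03,  8.12157808e-07]), 'position': array([0.23496406, 0.49689636, 0.23062176]), 'eef_rot': array([ 3.06390394e+00, -6.88070069e-01, -3.43820173e-04]), 'contact_force': array([-0.51370315,  0.21747211,  0.08926408]), 'ft_torque': array([-0.02032248, -0.03136829, -0.03424468]), 'finger_gap': 0.08572097062954416}
```

View pics/top0.png

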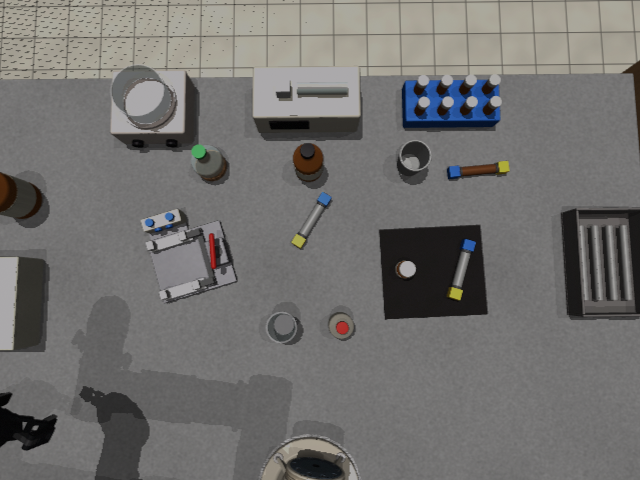

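View pics/side0.png

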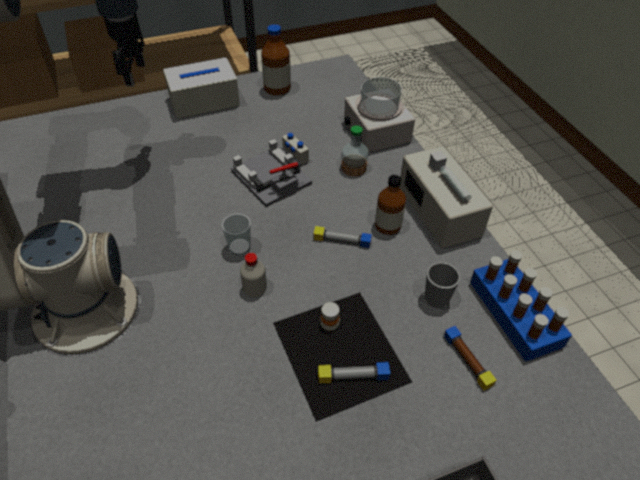

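View pics/wrist0.png

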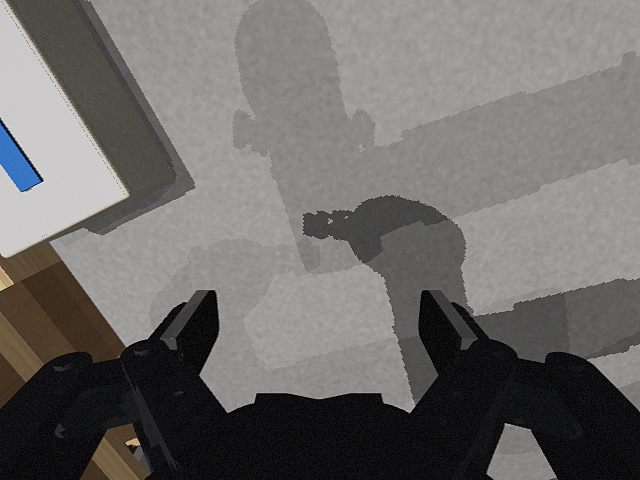

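```bash
cat >> h.py <<'E'
def masks(img):
    hsv=cv2.cvtColor(img,cv2.COLOR_BGR2HSV)
    m={}
    m['blue']=cv2.inRange(hsv,(100,120,60),(125,255,255))
    m['yellow']=cv2.inRange(hsv,(22,120,80),(35,255,255))
    m['red']=cv2.inRange(hsv,(0,170,70),(6,255,255))|cv2.inRange(hsv,(174,170,70),(180,255,255))
    return m
def blobs(img,c,amin=20):
    cs,_=cv2.findContours(masks(img)[c],cv2.RETR_EXTERNAL,cv2.CHAIN_APPROX_NONE)
    out=[]
    for k in cs:
        if cv2.contourArea(k)>amin:
            out.append((cv2.minAreaRect(k),cv2.contourArea(k)))
    return out
E
python3 - <<'E'
from h import *
for n in ('top','side'):
    f={'img':cv2.imread(f'pics/{n}0.png')}; g=eyes.grab_frame(n); f['intrinsics']=g['intrinsics'];f['world_to_cam']=g['world_to_cam']
    print(n,'cam',ray(f,(0,0))[0].round(3))
    for c in('blue','yellow','red'):
        for r,a in blobs(f['img'],c):
            z=.08 if c=='red' else .02
            print(c,np.round(r[0],1),np.round(r[1],1),round(r[2]),a,onz(f,r[0],z).round(4))
    im=cv2.resize(g['img'][190:320,120:260] if n=='top' else g['img'][110:220,210:330],None,fx=5,fy=5,interpolation=cv2.INTER_CUBIC); cv2.imwrite(f'pics/hold_{n}.png',im)
E
```

```text
top cam [ 0.452 -0.021  1.14 ]
blue [468.6 244.7] [12.3 10.4] 18 107.5 [ 0.5432 -0.3721  0.02  ]
blue [148.5 222.5] [7. 7.] 90 37.0 [0.6016 0.3728 0.02  ]
blue [168.8 216.3] [7.1 6.4] 45 37.5 [0.616  0.3257 0.02  ]
blue [324.1 198.4] [11.1 10. ] 34 96.0 [ 0.655  -0.0384  0.02  ]
blue [454.1 171.1] [11.2 10.7] 82 100.5 [ 0.7174 -0.3453  0.02  ]
blue [451.5 100.5] [41. 95.] 90 2849.5 [ 0.8895 -0.3456  0.02  ]
yellow [455.5 293.1] [12.2 10.6] 16 111.0 [ 0.4322 -0.3375  0.02  ]
yellow [298.2 240.6] [11.  10.5] 31 99.0 [0.556  0.0227 0.02  ]
yellow [503.5 166. ] [10. 11.] 90 91.5 [ 0.7284 -0.4618  0.02  ]
red [341.8 327.3] [11.3 10.6] 45 95.5 [ 0.3619 -0.0728  0.08  ]
red [212.3 251. ] [34.2  4.9] 86 130.0 [0.5292 0.2094 0.08  ]
side cam [ 0.223 -0.829  1.022]
blue [383.1 368. ] [13.4 13.3] 83 150.0 [ 0.5449 -0.3682  0.02  ]
blue [452.9 332.3] [11.2 12.1] 63 108.0 [ 0.7179 -0.3447  0.02  ]
blue [521.7 303.2] [110.8  41.6] 53 2006.5 [ 0.8973 -0.3329  0.02  ]
blue [365.5 237.5] [9. 9.] 90 68.5 [ 0.6548 -0.0366  0.02  ]
blue [199.   72.4] [ 3.  38.6] 79 77.0 [0.4372 0.8247 0.02  ]
blue [273.5  27.5] [ 7. 13.] 90 76.5 [0.7608 1.0302 0.02  ]
yellow [487.2 377.9] [14.8 12. ] 53 142.5 [ 0.7283 -0.46    0.02  ]
yellow [324.5 371. ] [12. 13.] 90 146.0 [ 0.4329 -0.3333  0.02  ]
yellow [318.8 230.5] [9.9 8.5] 9 69.5 [0.5568 0.0245 0.02  ]
red [250.  257.5] [ 9. 10.] 90 74.5 [ 0.3662 -0.0493  0.08  ]
red [283.4 167.2] [ 3.8 28.5] 72 63.0 [0.5299 0.211  0.08  ]
```

View pics/hold_top.png

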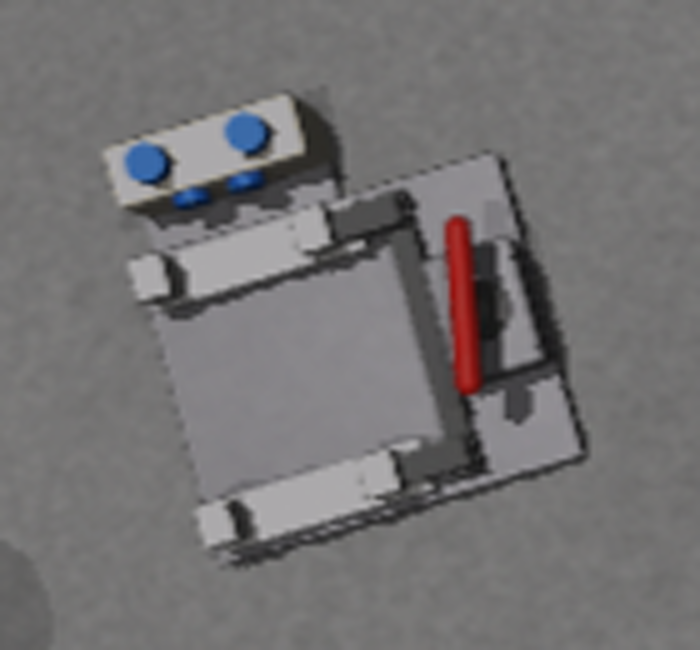

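View pics/hold_side.png

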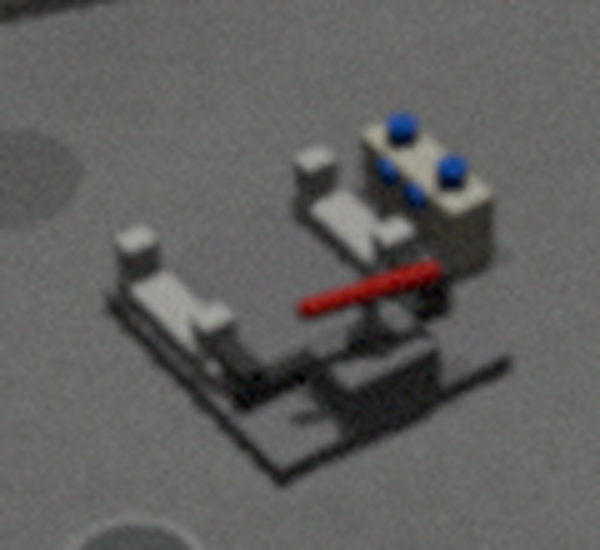

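```bash
python3 - <<'E'
from h import *
f=eyes.grab_frame('wrist'); o,d=ray(f,(320,240)); print('wrist cam',o.round(3),onz(f,(320,240),0).round(3), onz(f,(320,100),0).round(3),onz(f,(100,240),0).round(3),onz(f,(320,300),0).round(3))
f=eyes.grab_frame('top')
k=[onz(f,p,.055) for p in((148.5,222.5),(168.8,216.3))]; d=k[0]-k[1]; print(k,np.degrees(np.arctan2(d[1],d[0]))-90)
c=lambda x,y:(120+x/5,190+y/5)
for n,p,z in(('baseNE',(500,157),.014),('baseSE',(585,460),.014),('bar1',(457,222),.08),('bar2',(468,388),.08),('lugfixN',(155,278),.052),('lugfixS',(217,525),.052),('lugmovN',(313,228),.052),('lugmovS',(380,472),.052)): print(n,onz(f,c(*p),z).round(4))
print('jar',onz(f,(407,269),.058),'mat',[onz(f,p,.003).round(3) for p in((380,228),(481,226),(487,314),(384,319))])
for n,p,z in(('amber',(308,152),.16),('flask',(199,152),.134),('white',(342,327),.11),('beaker',(283,328),.04),('cup',(414,157),.085)): print(n,onz(f,p,z).round(3))
E
```

```text
wrist cam [0.3   0.466 0.373] [ 0.191  0.515 -0.   ] [0.327 0.451 0.   ] [0.299 0.743 0.   ] [0.122 0.548 0.   ]
[array([0.59694314, 0.36051969, 0.055     ]), array([0.61071792, 0.31475554, 0.055     ])] 16.75154306237293
baseNE [0.6035 0.2066 0.014 ]
baseSE [0.4615 0.1654 0.014 ]
bar1 [0.5659 0.2119 0.08  ]
bar2 [0.4927 0.206  0.08  ]
lugfixN [0.5446 0.3544 0.052 ]
lugfixS [0.4335 0.3236 0.052 ]
lugmovN [0.5667 0.2833 0.052 ]
lugmovS [0.4565 0.251  0.052 ]
jar [ 0.48690371 -0.22097459  0.058     ] mat [array([ 0.586, -0.17 ,  0.003]), array([ 0.589, -0.408,  0.003]), array([ 0.383, -0.413,  0.003]), array([ 0.373, -0.175,  0.003])]
amber [ 0.727 -0.004  0.16 ]
flask [0.737 0.229 0.134]
white [ 0.365 -0.072  0.11 ]
beaker [0.358 0.057 0.04 ]
cup [ 0.735 -0.239  0.085]
```

```bash
python3 -m jog '[[1,[0.03,-0.021,0],4.2],[1,[0.03,-0.021,0],4.2],[1,[0.03,-0.021,0],4.2],[1,[0.03,-0.021,0],4.2],[1,[0.03,-0.021,0],4.2],[1,[0.03,-0.021,0],4.2],[1,[0.03,-0.021,0],4.2],[1,[0.03,-0.021,0],4.2],[1,[0.03,-0.021,0],4.2],[1,[0,0,0],4.2]]'
python3 - <<'E'
from h import *
f=grab('wrist','w1'); print(robot.get_state()['position'],robot.get_state()['joint_positions'])
np.savez('w1.npz',**f)
E
```

```text
time_s: 1.18
position: [0.509, 0.3043, 0.2305]
eef_rot: [3.107, 0.453, -0.0]
contact_force: [-1.0, 1.9, -1.0]
finger_gap: 0.0856
[0.50724804 0.30591897 0.23052655] [ 8.06595037e-01  3.41048989e-01  2.25187973e-01  3.23530461e-04
 -1.45612528e+00  1.05879749e+00]
```

View pics/w1.png

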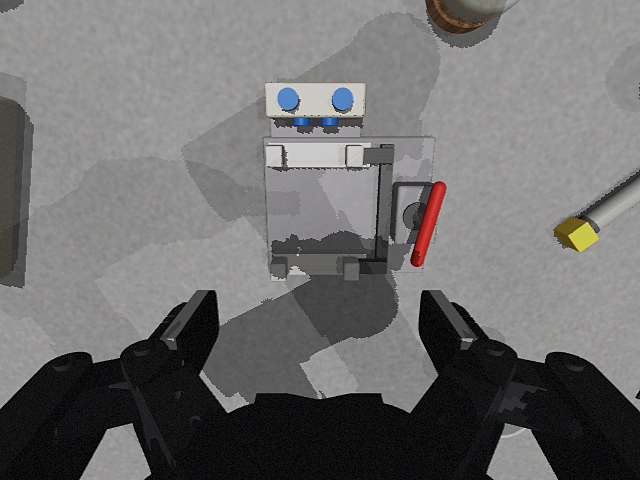

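```bash
python3 - <<'E'
from h import *
f=dict(np.load('w1.npz'))
im=cv2.resize(f['img'][70:290,250:460],None,fx=3,fy=3,interpolation=cv2.INTER_CUBIC); cv2.imwrite('pics/w1c.png',im)
for r,a in blobs(f['img'],'red'):
    b=cv2.boxPoints(r); print(r,a)
    e=sorted(b.tolist(),key=lambda q:q[1]); p=np.mean(e[:2],0);q=np.mean(e[2:],0)
    P=onz(f,p,.08);Q=onz(f,q,.08);d=P-Q;print(P,Q,(P+Q)/2,np.linalg.norm(d),np.degrees(np.arctan2(d[1],d[0])))
for r,a in blobs(f['img'],'blue'): print(np.round(r[0],1),a,onz(f,r[0],.055).round(4))
print(ray(f,(0,0))[0])
E
```

```text
((427.5531921386719, 223.5509796142578), (13.30502986907959, 87.9317626953125), 17.2414608001709) 998.5
[0.56823226 0.21203164 0.08      ] [0.48946759 0.20548751 0.08      ] [0.52884992 0.20875957 0.08      ] 0.07903605825106068 4.74949126978793
[329. 121.] 96.0 [0.5891 0.3177 0.055 ]
[301. 121.] 95.5 [0.582  0.3415 0.055 ]
[342.   98.5] 338.0 [0.6101 0.3123 0.055 ]
[288.   98.5] 335.5 [0.5967 0.3574 0.055 ]
[0.57796951 0.32485099 0.37275256]
```

View pics/w1c.png

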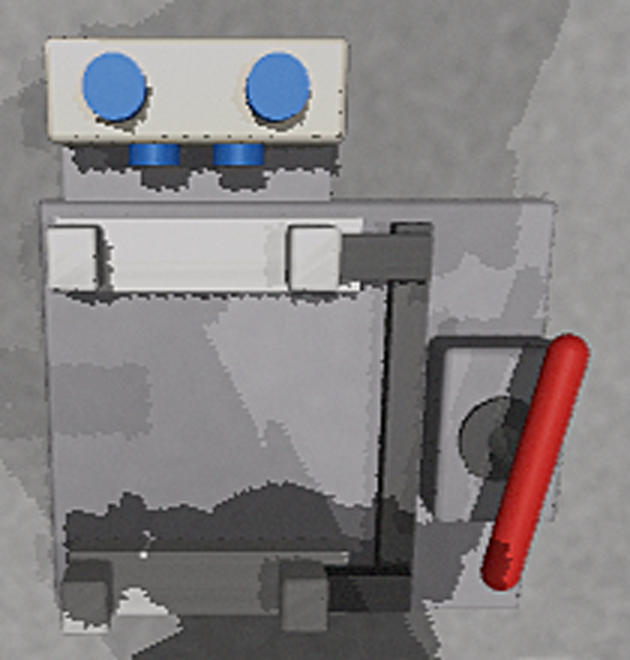

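```bash
python3 - <<'E'
from h import *
f=dict(np.load('w1.npz'))
c=lambda x,y:(250+x/3,70+y/3)
P={n:onz(f,c(*p),.052) for n,p in dict(FN=(97,258),FS=(111,597),MN=(290,258),MS=(282,603)).items()}
for n in P: print(n,P[n].round(4))
m=(P['FN']+P['FS']+P['MN']+P['MS'])/4; print('mid',m)
for a,b in(('FN','FS'),('MN','MS')):
    d=P[a]-P[b]; print(np.linalg.norm(d),np.degrees(np.arctan2(d[1],d[0])))
for a in 'NS': print(np.linalg.norm(P['F'+a]-P['M'+a]))
E=[onz(f,c(*p),.014) for p in((42,203),(553,203))]; d=E[0]-E[1]; print('base N edge',E,np.linalg.norm(d),np.degrees(np.arctan2(d[1],d[0]))-90)
t=np.radians(16.6); yh=np.array([-np.sin(t),np.cos(t)]); print('bed from bar',np.array([.5290,.2090])+.1*yh)
E
```

```text
FN [0.5477 0.3498 0.052 ]
FS [0.4408 0.3166 0.052 ]
MN [0.5645 0.2931 0.052 ]
MS [0.4551 0.2606 0.052 ]
mid [0.50202815 0.30503484 0.052     ]
0.11196296642557162 17.23706765733136
0.1141769255943515 16.537532009340364
0.05916343975325145
0.05783937006125994
base N edge [array([0.55640731, 0.37522242, 0.014     ]), array([0.60556104, 0.20968921, 0.014     ])] 0.17267696293298973 16.5383558415882
bed from bar [0.50043116 0.30483226]
```

```bash
python3 -m jog '[[1,[0.0111,-0.0351,0],-6.05],[1,[0.0111,-0.0351,0],-6.05],[1,[0.0111,-0.0351,0],-6.05],[1,[0.0111,-0.0351,0],-6.05],[1,[0.0111,-0.0351,0],-6.05],[1,[0.0111,-0.0351,0],-6.05],[1,[0.0111,-0.0351,0],-6.05],[1,[0.0111,-0.0351,0],-6.05],[1,[0.0111,-0.0351,0],0],[1,[0,0,0],0]]'
python3 - <<'E'
from h import *
f=grab('wrist','w2'); s=robot.get_state(); print(s['position'],s['joint_positions'],s['time_s'])
np.savez('w2.npz',**f)
for c in('blue','yellow'):
  for r,a in blobs(f['img'],c): print(c,np.round(r[0],1),np.round(r[1],1),a,onz(f,r[0],.022).round(4))
print(ray(f,(0,0))[0])
E
```

```text
time_s: 2.07
position: [0.6057, -0.0125, 0.2309]
eef_rot: [3.018, -0.868, -0.0]
contact_force: [-0.3, 0.5, -0.2]
finger_gap: 0.0852
[ 0.60524463 -0.01002778  0.23082296] [ 2.41420153e-01  3.67114343e-01  2.63891317e-01  1.10950154e-04
 -1.46830560e+00  7.70631737e-01] 2.1167
blue [314.5 149. ] [24. 25.] 595.5 [ 0.6541 -0.0393  0.022 ]
yellow [315.5 256. ] [24. 23.] 462.5 [0.5571 0.0208 0.022 ]
[ 0.66670511 -0.05104167  0.37319656]
```

View pics/w2.png

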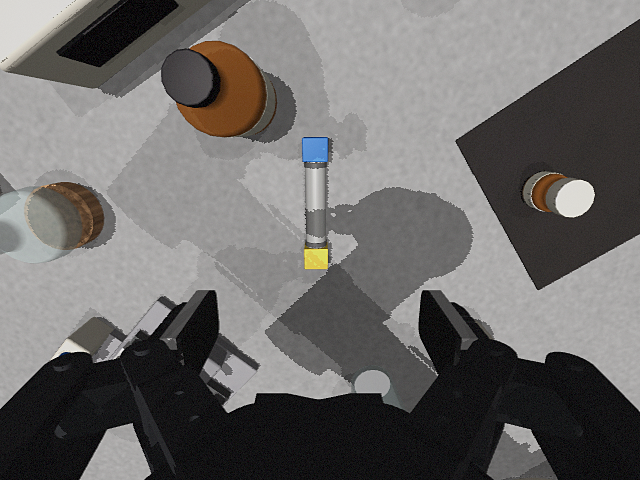

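```bash
python3 -m jog '[[1,[0.001,-0.0015,-0.04],0.2],[1,[0,0,-0.04],0],[1,[0,0,-0.04],0],[1,[0,0,-0.04],0],[1,[0,0,-0.03],0],[1,[0,0,-0.02],0],[1,[0,0,-0.012],0],[1,[0,0,-0.005],0],[1,[0,0,0],0],[0.2,[0,0,0],0]]' 40; python3 -m jog '[[0,[0,0,0],0],[0,[0,0,0],0],[0,[0,0,0],0],[0,[0,0,0],0],[0,[0,0,0],0],[0,[0,0,0],0],[0,[0,0,0],0],[0,[0,0,0],0],[0,[0,0,0],0],[0,[0,0,0],0]]'
```

```text
time_s: 2.95
position: [0.6066, -0.0084, 0.0052]
eef_rot: [-3.024, 0.852, -0.002]
contact_force: [-0.6, -0.1, 0.1]
finger_gap: 0.0755
time_s: 3.78
position: [0.6064, -0.0092, 0.0051]
eef_rot: [-3.023, 0.853, -0.002]
contact_force: [-2.5, -0.1, 5.8]
finger_gap: 0.0201
```

```bash
python3 -m jog '[[0,[0,0,0.01],0],[0,[0,0,0.03],0],[0,[0,0,0.04],0],[0,[0,0,0.04],0],[0,[-0.005,-0.015,0.03],2],[0,[-0.012,-0.035,0.015],2],[0,[-0.013,-0.038,0],2],[0,[-0.013,-0.038,0],2],[0,[-0.013,-0.038,0],2],[0,[-0.013,-0.038,0],2]]'; python3 -m jog '[[0,[-0.013,-0.038,0],2],[0,[-0.012,-0.034,0],0.4],[0,[-0.007,-0.02,0],0],[0,[-0.004,-0.006,0],0],[0,[0,0,0],0],[0,[0,0,0],0],[0,[0,0,0],0],[0,[0,0,0],0],[0,[0,0,0],0],[0,[0,0,0],0]]'
python3 - <<'E'
from h import *
f=grab('wrist','w3'); s=robot.get_state(); print(s['position'],s['eef_rot'],s['finger_gap'],s['time_s'])
np.savez('w3.npz',**f)
for c in('blue','yellow'):
  for r,a in blobs(f['img'],c): print(c,np.round(r[0],1),np.round(r[1],1),a,onz(f,r[0],.027).round(4))
print(ray(f,(0,0))[0])
E
```

```text
time_s: 4.62
position: [0.5357, -0.2125, 0.1694]
eef_rot: [-3.096, 0.529, 0.001]
contact_force: [1.2, -0.1, -2.2]
finger_gap: 0.0204
time_s: 5.45
position: [0.5014, -0.3084, 0.1693]
eef_rot: [-3.107, 0.465, -0.0]
contact_force: [0.2, 0.3, -1.8]
finger_gap: 0.0204
[ 0.50138667 -0.30854037  0.16929654] [-3.10683197e+00  4.65716008e-01  6.50727807e-06] 0.020298263717058396 5.5
blue [318.5 175. ] [68. 73.] 4786.5 [ 0.537  -0.3198  0.027 ]
blue [377. 150.] [30. 36.] 1020.5 [ 0.5423 -0.3711  0.027 ]
yellow [369.6 277.2] [34.7 29. ] 628.5 [ 0.4355 -0.337   0.027 ]
[ 0.57022588 -0.32998287  0.3115954 ]
```

View pics/w3.png

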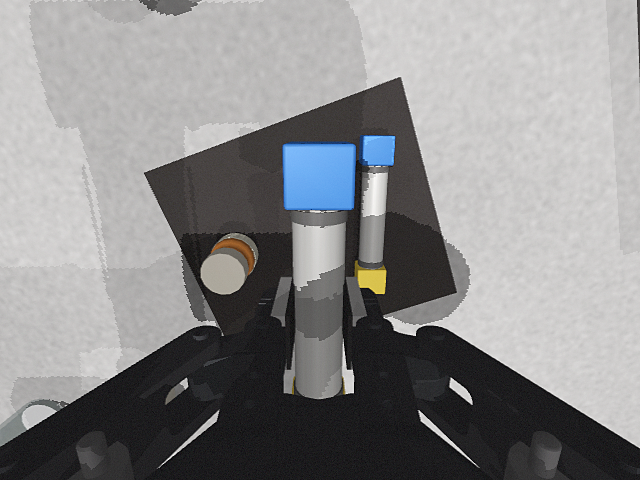

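```bash
python3 - <<'E'
from h import *
f=dict(np.load('w3.npz'))
im=cv2.resize(f['img'][125:305,275:405],None,fx=4,fy=4,interpolation=cv2.INTER_CUBIC); cv2.imwrite('pics/w3c.png',im[:,:])
E
```

```text
(no output)
```

View pics/w3c.png

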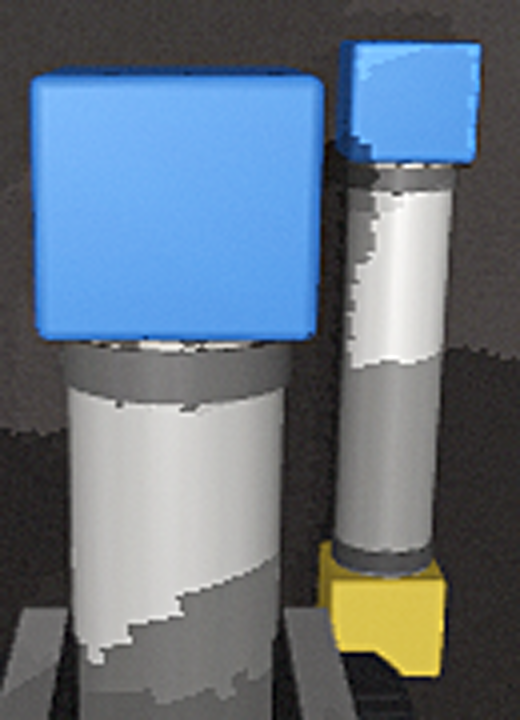

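```bash
python3 - <<'E'
from h import *
f=dict(np.load('w3.npz'))
c=lambda x,y:(275+x/4-.4,125+y/4-.4)
B=np.array([onz(f,c(*p),.029) for p in((356,44),(481,44),(474,162),(352,160))])
Y=np.array([onz(f,c(*p),.029) for p in((333,577),(443,578),(438,673))])
print(B.round(4)); print(Y.round(4))
bo=(B[0]+B[1])/2; bi=(B[2]+B[3])/2; yi=(Y[0]+Y[1])/2
d=bi-yi;print('bi-yi (92+-)',np.linalg.norm(d),'yaw',np.degrees(np.arctan2(d[1],d[0])),'A mid',(bi+yi)/2)
d=bo-yi;print('bo-yi (116)',np.linalg.norm(d),np.degrees(np.arctan2(d[1],d[0])))
print('w',np.linalg.norm(B[0]-B[1]),np.linalg.norm(B[2]-B[3]),np.linalg.norm(Y[0]-Y[1]))
H=np.array([onz(f,c(*p),.1693+.021) for p in((33,76),(322,76),(315,338),(38,338))]);print(H.round(4))
s=robot.get_state(); yaw=2*np.arctan2(s['eef_rot'][1],s['eef_rot'][0]); print('toolyaw',np.degrees(yaw)%180-180)
from scipy.spatial.transform import Rotation as R
Rm=R.from_rotvec(s['eef_rot']).as_matrix(); print(Rm.round(3))
for h in H: print('tool frame',(Rm.T@(h-s['position'])).round(4))
E
```

```text
[[ 0.5565 -0.3634  0.029 ]
 [ 0.5492 -0.3872  0.029 ]
 [ 0.527  -0.3805  0.029 ]
 [ 0.5347 -0.3568  0.029 ]]
[[ 0.4474 -0.329   0.029 ]
 [ 0.4399 -0.3524  0.029 ]
 [ 0.4176 -0.3457  0.029 ]]
bi-yi (92+-) 0.09155089825949488 yaw -17.74898506327626 A mid [ 0.48725662 -0.35465178  0.029     ]
bo-yi (116) 0.11451307065248638 -17.595771418638304
w 0.024903214784579696 0.024912947338845793 0.024553383049682482
[[ 0.5699 -0.3171  0.1903]
 [ 0.5626 -0.3409  0.1903]
 [ 0.5406 -0.3341  0.1903]
 [ 0.548  -0.3101  0.1903]]
toolyaw -17.0503924350607
[[ 0.956 -0.293  0.   ]
 [-0.293 -0.956  0.   ]
 [-0.    -0.    -1.   ]]
tool frame [ 0.068  -0.0119 -0.021 ]
tool frame [ 0.068   0.0129 -0.021 ]
tool frame [ 0.045  0.013 -0.021]
tool frame [ 0.045  -0.0122 -0.021 ]
```

```bash
python3 -m jog '[[0,[0.0013,-0.0007,-0.03],-0.65],[0,[0,0,-0.04],0],[0,[0,0,-0.035],0],[0,[0,0,-0.025],0],[0,[0,0,-0.015],0],[0,[0,0,-0.009],0],[0,[0,0,-0.004],0],[0,[0,0,-0.002],0],[0,[0,0,0],0],[0,[0,0,0],0]]'
```

```text
time_s: 6.33
position: [0.5033, -0.3102, 0.0106]
eef_rot: [3.103, -0.485, 0.004]
contact_force: [-0.3, 0.6, -2.5]
finger_gap: 0.0202
```

```bash
python3 -m jog '[[0,[-0.0003,0.0007,-0.001],0],[0,[0,0,-0.001],0],[0,[0,0,0],0],[0,[0,0,0],0],[0.15,[0,0,0],0],[0.3,[0,0,0],0],[0.36,[0,0,0],0],[0.36,[0,0,0],0],[0.36,[0,0,0],0],[0.36,[0,0,0],0]]'
```

```text
time_s: 7.17
position: [0.502, -0.3092, 0.0072]
eef_rot: [3.104, -0.485, -0.0]
contact_force: [-0.4, -0.5, 0.4]
finger_gap: 0.0307
```

Lift and look.

```bash
python3 -m jog '[[0.36,[0,0,0.01],0],[0.36,[0,0,0.025],0],[0.36,[0,0,0.04],0],[0.36,[0,0,0.04],0],[1,[0,0,0.035],0],[1,[0,-0.008,0.02],0],[1,[0,-0.01,0],0],[1,[0,0,0],0],[1,[0,0,0],0],[1,[0,0,0],0]]'
cat > pair.py <<'E'
from h import *
import sys
f=grab('wrist',sys.argv[1]); np.savez('wp.npz',**f); s=robot.get_state(); print(s['position'],s['eef_rot'],s['finger_gap'],s['time_s'])
for c in('blue','yellow'):
  for r,a in blobs(f['img'],c): print(c,np.round(r[0],1),np.round(r[1],1),a,onz(f,r[0],.029).round(4))
im=cv2.resize(f['img'][120:300,240:420],None,fx=3.3,fy=3.3,interpolation=cv2.INTER_CUBIC); cv2.imwrite('pics/'+sys.argv[1]+'c.png',im)
E
python3 pair.py w4
```

```text
time_s: 8.0
position: [0.5014, -0.3268, 0.1762]
eef_rot: [-3.103, 0.485, 0.003]
contact_force: [0.2, -0.3, -0.0]
finger_gap: 0.0855
[ 0.50142456 -0.32670057  0.17616716] [-3.10321612  0.48497986  0.00353011] 0.0853510962430848 8.05
blue [298.  155.5] [29. 32.] 872.0 [ 0.5564 -0.327   0.029 ]
blue [354. 155.] [30. 32.] 917.5 [ 0.5426 -0.3714  0.029 ]
yellow [300. 279.] [28. 32.] 690.0 [ 0.4503 -0.2928  0.029 ]
yellow [351.5 278. ] [29. 32.] 685.5 [ 0.4367 -0.3384  0.029 ]
```

View pics/w4.png

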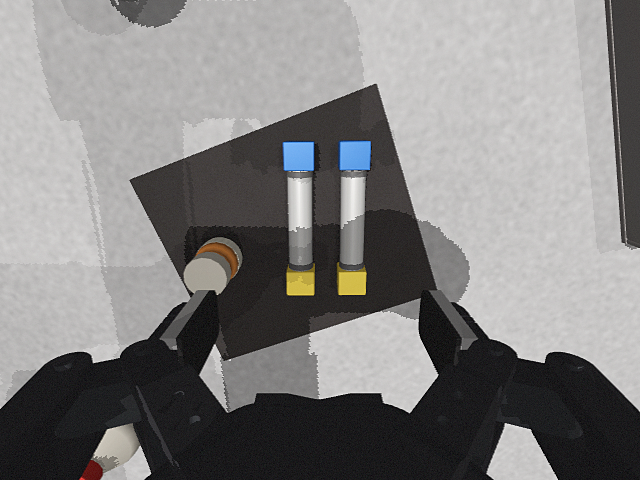

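View pics/w4c.png

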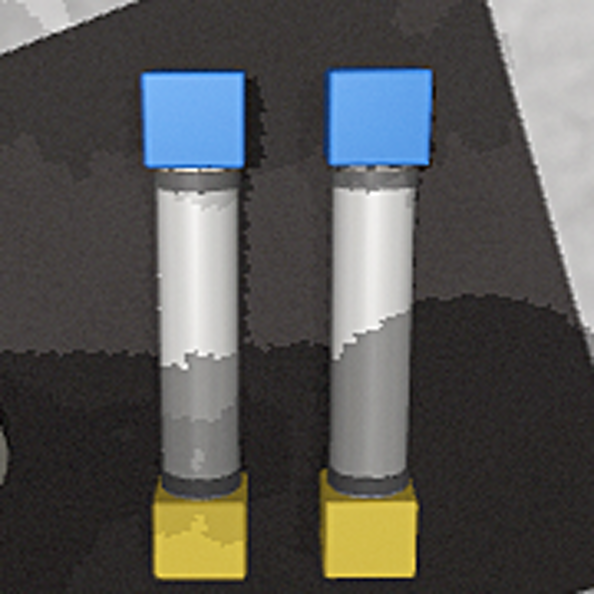

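```bash
python3 -m jog '[[1,[-0.004,-0.003,-0.02],0],[1,[-0.003,-0.0026,-0.04],0],[1,[0,0,-0.04],0],[1,[0,0,-0.033],0],[1,[0,0,-0.02],0],[1,[0,0,-0.012],0],[1,[0,0,-0.006],0],[1,[0,0,-0.003],0],[1,[0,0,0],0],[1,[0,0,0],0]]' 30; python3 -m jog '[[0.85,[0,0,0],0],[0.75,[0,0,0],0],[0.65,[0,0,0],0],[0.55,[0,0,0],0],[0.45,[0,0,0],0],[0.35,[0,0,0],0],[0.3,[0,0,0],0],[0.3,[0,0,0],0],[0.3,[0,0,0],0],[0.3,[0,0,0],0]]'
```

```text
time_s: 8.88
position: [0.4956, -0.333, 0.0042]
eef_rot: [3.103, -0.484, 0.002]
contact_force: [0.1, 0.2, -0.1]
finger_gap: 0.0854
time_s: 9.72
position: [0.496, -0.3332, 0.0047]
eef_rot: [3.103, -0.484, 0.004]
contact_force: [0.7, 1.8, 6.6]
finger_gap: 0.0472
```

```bash
python3 -m jog '[[0.45,[0,0,0],0],[0.65,[0,0,0],0],[0.75,[0,0,0],0],[0.75,[0,0,0],0],[0.75,[0,0,0.005],0],[0.75,[0,0,0.035],0],[0.75,[0,0,0.04],0],[0.75,[0,0,0.04],0],[0.9,[0,0,0.04],0],[1,[0,0,0.005],0]]'; python3 pair.py w5
```

```text
time_s: 10.55
position: [0.4979, -0.3352, 0.1774]
eef_rot: [3.098, -0.483, 0.02]
contact_force: [1.1, -0.3, 2.1]
finger_gap: 0.0848
[ 0.49749074 -0.33444583  0.17487834] [ 3.1001684  -0.48377855  0.0165295 ] 0.08525743900929478 10.6
blue [316.  157.5] [29. 62.] 1748.0 [ 0.5488 -0.3504  0.029 ]
yellow [316.  280.5] [31. 56.] 1360.0 [ 0.4429 -0.3162  0.029 ]
```

View pics/w5c.png

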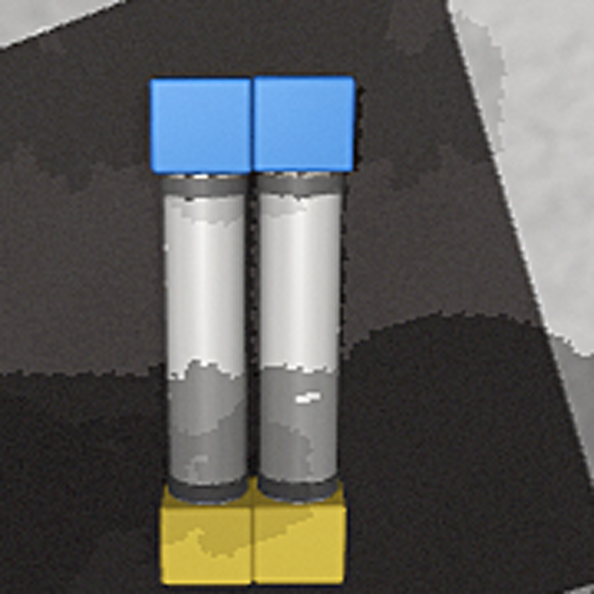

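```bash
python3 -m jog '[[1,[0,0,-0.03],0],[1,[0,0,-0.04],0],[0.9,[0,0,-0.04],0],[0.8,[0,0,-0.03],0],[0.8,[0,0,-0.015],0],[0.8,[0,0,-0.007],0],[0.8,[0,0,-0.003],0],[0.7,[0,0,0],0],[0.6,[0,0,0],0],[0.4,[0,0,0],0]]' 80; python3 -m jog '[[0.3,[0,0,0],0],[0.3,[0,0,0],0],[0.3,[0,0,0],0],[0.3,[0,0,0],0],[0.3,[0,0,0],0],[0.3,[0,0,0.003],0],[0.3,[0,0,0.006],0],[0.3,[0,0,0.01],0],[0.3,[0,0,0.015],0],[0.3,[0,0,0.02],0]]'; python3 -m jog '[[0.3,[0,0,0.03],0],[0.3,[0,0,0.03],0],[0.3,[0,0,0.03],0],[0.3,[0,0,0.025],0],[0.3,[0,0,0.02],0],[0.3,[0,0,0.01],0],[0.3,[0,0,0],0],[0.3,[0,0,0],0],[0.3,[0,0,0],0],[0.3,[0,0,0],0]]'; python3 pair.py w6; python3 -c "
from h import *
grab('side','s6')"
```

```text
time_s: 11.43
position: [0.4962, -0.3333, 0.0056]
eef_rot: [3.103, -0.484, 0.005]
contact_force: [1.1, -0.2, -3.6]
finger_gap: 0.0453
time_s: 12.27
position: [0.494, -0.3323, 0.057]
eef_rot: [-3.103, 0.485, 0.005]
contact_force: [-0.3, -0.7, -3.1]
finger_gap: 0.0449
time_s: 13.1
position: [0.4942, -0.3323, 0.2003]
eef_rot: [-3.103, 0.485, 0.006]
contact_force: [0.6, -1.0, -4.1]
finger_gap: 0.0453
[ 0.4943566  -0.33240617  0.20050917] [-3.10294472  0.48503595  0.00494907] 0.04537483949170063 13.15
blue [318.4 178.5] [ 70.9 150. ] 10040.0 [ 0.5227 -0.3417  0.029 ]
yellow [318.5 389.5] [17.  7.] 71.0 [ 0.2998 -0.2702  0.029 ]
```

View pics/w6.png

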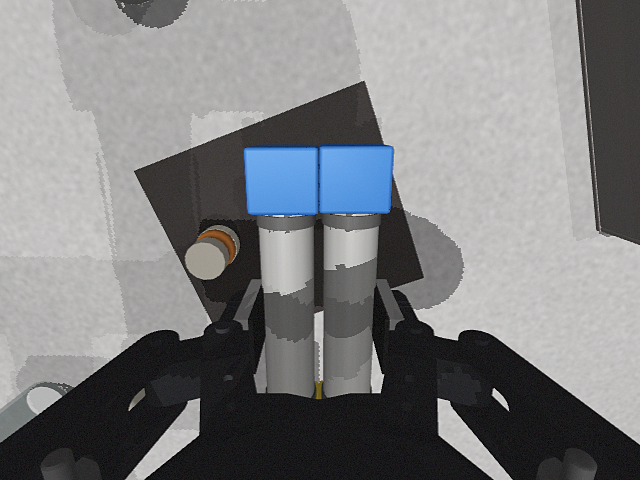

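View pics/s6.png

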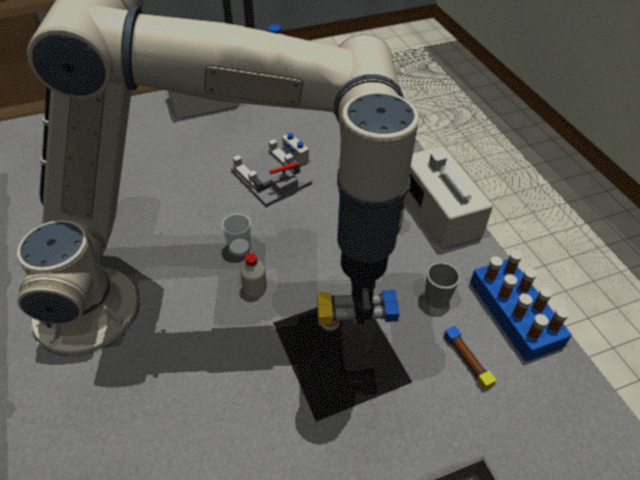

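```bash
python3 - <<'E'
from h import *
from scipy.spatial.transform import Rotation as R
f=dict(np.load('wp.npz')); s=robot.get_state(); Rm=R.from_rotvec(s['eef_rot']).as_matrix(); print(s['position'],s['time_s'])
for dz in(.0234,):
  for p in((246,149),(392,148),(389,213.5),(247.5,214),(318.5,149),(319,214)):
    h=onz(f,p,s['position'][2]+dz); print(p,(Rm.T@(h-s['position'])).round(4))
yaw=2*np.arctan2(s['eef_rot'][1],s['eef_rot'][0]); print(np.degrees(yaw)%180-180)
E
```

```text
[ 0.49449203 -0.33255216  0.20082734] 13.2
(246, 149) [ 0.0661 -0.0241 -0.0236]
(392, 148) [ 0.0664  0.0251 -0.0236]
(389, 213.5) [ 0.0437  0.0254 -0.0235]
(247.5, 214) [ 0.0436 -0.0249 -0.0235]
(318.5, 149) [ 0.0661  0.0003 -0.0236]
(319, 214) [ 0.0436  0.0005 -0.0235]
-17.76770671422031
```

```bash
python3 -m jog '[[0.3,[0.0005,0.02,0],2.15],[0.3,[0.0005,0.038,0],2.15],[0.3,[0.0005,0.038,0],2.15],[0.3,[0.0005,0.038,0],2.15],[0.3,[0.0005,0.038,0],2.15],[0.3,[0.0005,0.038,0],2.15],[0.3,[0.0005,0.038,0],2.15],[0.3,[0.0005,0.038,0],2.15],[0.3,[0.0005,0.038,0],2.15],[0.3,[0.0005,0.038,0],2.15]]'; python3 -m jog '[[0.3,[0.0005,0.038,0],2.15],[0.3,[0.0005,0.038,0],2.15],[0.3,[0.0005,0.038,0],2.15],[0.3,[0.0005,0.038,0],2.15],[0.3,[0.0005,0.038,0],2.15],[0.3,[0.0005,0.038,0],2.15],[0.3,[0,0.03,0],0],[0.3,[0,0.0189,0],0],[0.3,[0,0,0],0],[0.3,[0,0,0],0]]'; python3 pair.py w7;  python3 -c "
from h import *
grab('side','s7'); print(robot.get_state()['joint_positions'])"
```

```text
time_s: 14.03
position: [0.4995, 0.0309, 0.202]
eef_rot: [3.14, 0.105, -0.001]
contact_force: [0.9, -0.3, -4.0]
finger_gap: 0.045
time_s: 14.87
position: [0.5025, 0.3068, 0.2011]
eef_rot: [3.107, 0.457, -0.003]
contact_force: [-0.3, 0.3, -3.4]
finger_gap: 0.0452
[0.50273627 0.30591517 0.20153194] [ 3.10728569e+00  4.55285095e-01 -1.94629268e-03] 0.04534459054992774 14.9167
blue [318.8 179. ] [ 69.9 149.2] 9977.5 [0.5311 0.3146 0.029 ]
blue [336. 113.] [ 8. 18.] 128.0 [0.5902 0.3168 0.029 ]
blue [305.  112.5] [ 7. 18.] 124.5 [0.5829 0.3427 0.029 ]
blue [350.5  87. ] [24. 23.] 431.5 [0.6138 0.3112 0.029 ]
blue [290.  87.] [24.  22.6] 425.0 [0.599  0.3607 0.029 ]
yellow [318.5 389.5] [17.  7.] 53.5 [0.3069 0.2478 0.029 ]
[ 8.11385935e-01  3.41551283e-01  1.53616385e-01  1.76768969e-04
 -1.38397807e+00  1.04954699e+00]
```

View pics/w7.png

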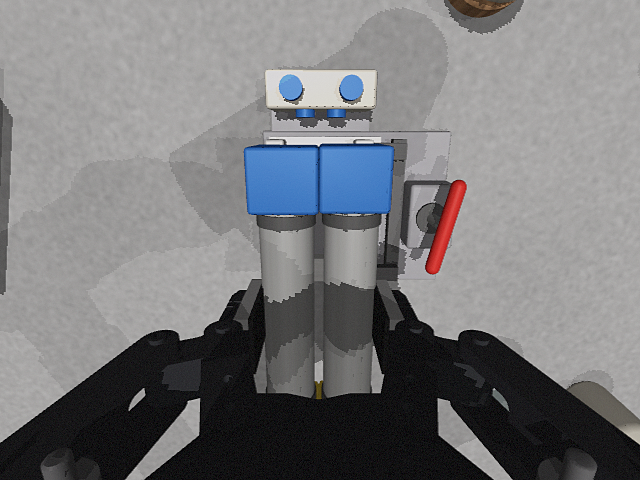

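View pics/s7.png

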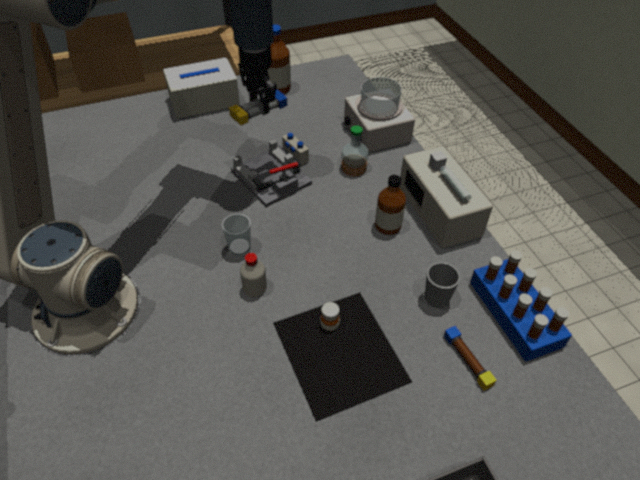

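```bash
python3 -m jog '[[0.3,[0,0.0004,-0.02],0],[0.3,[0,0,-0.035],0],[0.3,[0,0,-0.03],0],[0.3,[0,0,-0.02],0],[0.3,[0,0,-0.015],0],[0.3,[0,0,-0.009],0],[0.3,[0,0,-0.005],0],[0.3,[0,0,0],0],[0.3,[0,0,0],0],[0.3,[0,0,0],0]]'; python3 pair.py w8;  python3 -c "
from h import *
f=grab('side','s8'); cv2.imwrite('pics/s8c.png',cv2.resize(f['img'][90:220,190:350],None,fx=4.5,fy=4.5,interpolation=cv2.INTER_CUBIC))
f=grab('top','t8'); cv2.imwrite('pics/t8c.png',cv2.resize(f['img'][180:320,110:260],None,fx=4,fy=4,interpolation=cv2.INTER_CUBIC))"
```

```text
time_s: 15.8
position: [0.5039, 0.3069, 0.0697]
eef_rot: [-3.107, -0.454, -0.004]
contact_force: [-0.2, -0.1, -3.3]
finger_gap: 0.0452
[0.50377081 0.30699389 0.06966328] [-3.10723564 -0.45442822 -0.00345395] 0.0450426247751351 15.85
blue [318.9 179. ] [ 69.9 149.1] 9958.0 [0.5495 0.3201 0.029 ]
blue [349.  101.5] [15. 34.] 448.0 [0.591  0.3167 0.029 ]
blue [293.5 101.5] [15. 33.] 451.0 [0.5831 0.3434 0.029 ]
blue [379.5  51.5] [53. 45.] 1815.5 [0.6168 0.3096 0.029 ]
blue [265.   51.5] [53.  44.5] 1836.5 [0.601  0.3627 0.029 ]
yellow [318.5 389.5] [17.  7.] 57.5 [0.4193 0.2816 0.029 ]
```

View pics/w8.png

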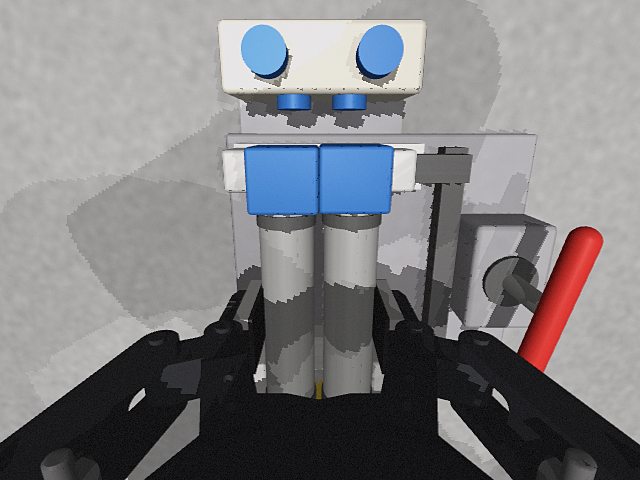

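View pics/s8c.png

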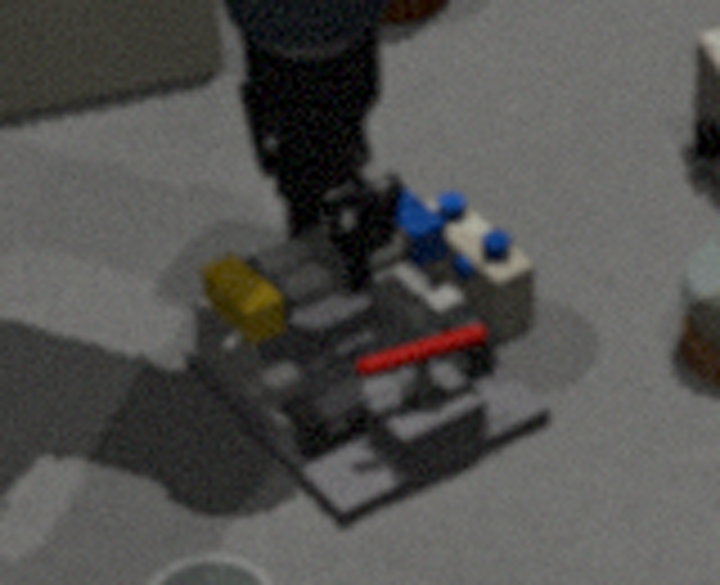

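View pics/t8c.png

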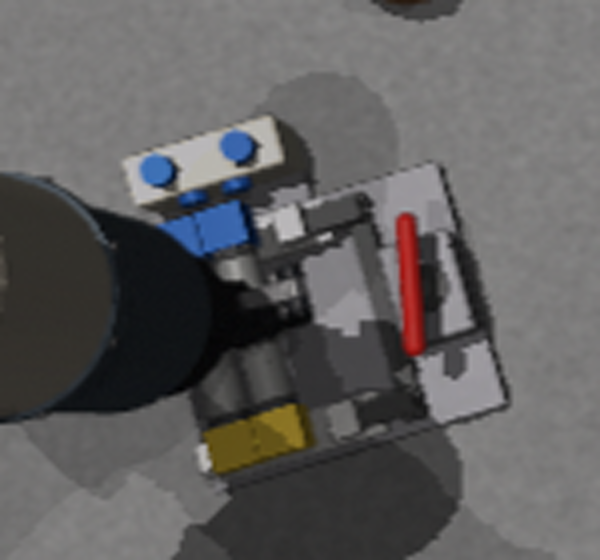

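```bash
python3 -m jog '[[0.3,[-0.0005,-0.0006,-0.01],0],[0.3,[0,0,-0.01],0],[0.3,[0,0,-0.008],0],[0.3,[0,0,-0.005],0],[0.3,[0,0,-0.003],0],[0.3,[0,0,-0.001],0],[0.3,[0,0,0],0],[0.3,[0,0,0],0],[0.3,[0,0,0],0],[0.3,[0,0,0],0]]'; python3 pair.py w9
```

```text
time_s: 16.78
position: [0.5027, 0.3061, 0.0316]
eef_rot: [-3.108, -0.454, -0.001]
contact_force: [-0.1, 0.2, -3.6]
finger_gap: 0.045
[0.50268849 0.30603411 0.03153647] [-3.10818709e+00 -4.54401382e-01 -7.18950987e-04] 0.04531563275373697 16.8333
blue [318.5 179. ] [ 70. 149.] 10007.0 [0.5531 0.3209 0.029 ]
blue [357.  89.] [22. 44.] 827.5 [0.5913 0.3164 0.029 ]
blue [284.5  89. ] [22. 43.] 869.5 [0.5832 0.3438 0.029 ]
blue [400.  28.] [56. 66.] 2882.5 [0.6161 0.3076 0.029 ]
blue [242.5  28. ] [56. 65.] 2922.5 [0.5992 0.3644 0.029 ]
yellow [318.5 389.5] [17.  7.] 59.0 [0.45   0.2902 0.029 ]
```

View pics/w9.png

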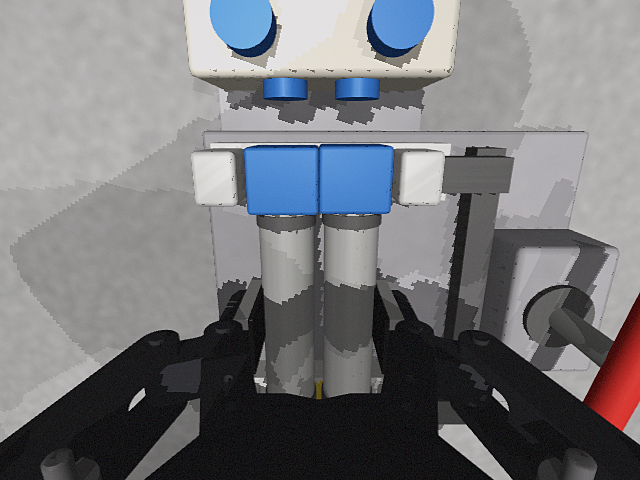

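```bash
python3 -m jog '[[0.3,[0,0,-0.0007],0],[0.3,[0,0,0],0],[0.3,[0,0,-0.0007],0],[0.3,[0,0,0],0],[0.3,[0,0,0],0],[0.3,[0,0,0],0],[0.3,[0,0,0],0],[0.3,[0,0,0],0],[0.3,[0,0,0],0],[0.3,[0,0,0],0]]'
```

```text
time_s: 17.67
position: [0.5026, 0.306, 0.0305]
eef_rot: [-3.108, -0.455, -0.001]
contact_force: [-3.9, -1.4, 7.0]
finger_gap: 0.0453
```

```bash
python3 -m jog '[[0.56,[0,0,0],0],[0.6,[0,0,0],0],[0.65,[0,0,0],0],[0.68,[0,0,0],0],[0.68,[0,0,0],0],[0.68,[0,0,0.004],0],[0.68,[0,0,0.02],0],[0.68,[0,0,0.035],0],[0.68,[0,0,0.04],0],[0.68,[0,0,0.04],0]]' 60; python3 -m jog '[[0.68,[0,0,0.03],0],[0.6,[0.004,-0.012,0.01],-1],[0.5,[0.005,-0.018,0],-3],[0.5,[0.005,-0.018,0],-3],[0.5,[0.005,-0.018,0],-3],[0.5,[0.004,-0.016,0],-2],[0.5,[0.002,-0.01,0],0],[0.5,[0.001,-0.003,0],0],[0.5,[0,0,0],0],[0.5,[0,0,0],0]]';python3 pair.py w10; python3 - <<'E'
from h import *
f=dict(np.load('wp.npz'))
for r,a in blobs(f['img'],'red'):
    b=cv2.boxPoints(r); print(r,a)
    e=sorted(b.tolist(),key=lambda q:q[1]); p=np.mean(e[:2],0);q=np.mean(e[2:],0)
    P=onz(f,p,.08);Q=onz(f,q,.08);d=P-Q;print((P+Q)/2,np.linalg.norm(d),np.degrees(np.arctan2(d[1],d[0])))
E
```

```text
time_s: 18.5
position: [0.5022, 0.3054, 0.1705]
eef_rot: [3.108, 0.455, -0.001]
contact_force: [1.1, 1.0, -0.5]
finger_gap: 0.0579
time_s: 19.33
position: [0.5285, 0.2113, 0.2088]
eef_rot: [-3.139, -0.128, 0.0]
contact_force: [0.8, 0.1, 0.6]
finger_gap: 0.0424
[0.52840022 0.21152031 0.20875176] [-3.13881041e+00 -1.28622946e-01  2.58841659e-04] 0.0429819121689939 19.3833
blue [196.3 173.9] [28.4 65.1] 1678.0 [0.5528 0.3278 0.029 ]
blue [174.2 140.4] [ 8.  19.3] 125.0 [0.5817 0.3473 0.029 ]
blue [202.6 133.9] [ 8.  18.8] 121.5 [0.5894 0.3214 0.029 ]
blue [147.5 121. ] [22. 27.] 465.0 [0.5967 0.3705 0.029 ]
blue [202.5 109. ] [22. 25.] 397.0 [0.6108 0.3211 0.029 ]
yellow [233.6 289.3] [27.2 59.5] 911.0 [0.4367 0.2918 0.029 ]
((617.4290161132812, 421.40850830078125), (39.70907211303711, 12.6934232711792), 38.1572265625) 384.5
[ 0.34899517 -0.10110328  0.08      ] 0.0490361134975116 56.37788829392615
((320.9999694824219, 220.49996948242188), (92.99998474121094, 13.999998092651367), 90.0) 1172.5
[0.52884516 0.20894904 0.08      ] 0.07888490289908191 4.740178577135483
```

View pics/w10.png

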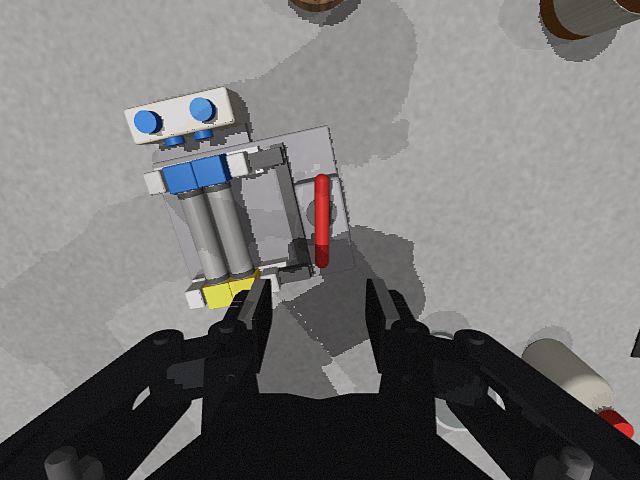

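```bash
python3 -m jog '[[0.5,[0.0004,-0.0026,-0.02],0],[0.5,[0,0,-0.035],0],[0.5,[0,0,-0.035],0],[0.5,[0,0,-0.025],0],[0.5,[0,0,-0.015],0],[0.5,[0,0,-0.01],0],[0.5,[0,0,-0.005],0],[0.5,[0,0,0],0],[0.5,[0,0,0],0],[0.3,[0,0,0],0]]'; python3 -m jog '[[0.2,[0,0,0],0],[0.15,[0,0,0],0],[0.1,[0,0,0],0],[0,[0,0,0],0],[0,[0,0,0],0],[0,[0,0,0],0],[0,[0,0,0],0],[0,[0,0,0],0],[0,[0,0,0],0],[0,[0,0,0],0]]'; python3 -c "
from station import robot
s=robot.get_state(); print(s['position'],s['contact_force'],s['ft_torque'],s['finger_gap'])"
```

```text
time_s: 20.22
position: [0.5298, 0.209, 0.0653]
eef_rot: [-3.138, -0.128, -0.004]
contact_force: [-0.5, 0.9, 0.4]
finger_gap: 0.0322
time_s: 21.05
position: [0.5294, 0.2088, 0.0649]
eef_rot: [-3.138, -0.127, -0.003]
contact_force: [-1.9, 1.3, 6.8]
finger_gap: 0.0098
[0.52942984 0.20880758 0.06490307] [-1.92141696  1.28298823  6.78055717] [0.55414062 0.75162346 0.0014927 ] 0.009803511153913192
```

Gripped. Turn clockwise (negative about z) in stages.

```bash
python3 -m jog '[[0,[0,0,0],-3],[0,[0,0,0],-5],[0,[0,0,0],-5],[0,[0,0,0],-5],[0,[0,0,0],-5],[0,[0,0,0],-5],[0,[0,0,0],-4],[0,[0,0,0],-2],[0,[0,0,0],0],[0,[0,0,0],0]]';  python3 -c "
from h import *
s=robot.get_state(); print(s['position'],s['contact_force'],s['ft_torque'],s['finger_gap'],np.degrees(2*np.arctan2(s['eef_rot'][1],s['eef_rot'][0])))
f=grab('wrist','w11')
f=grab('top','t11'); cv2.imwrite('pics/t11c.png',cv2.resize(f['img'][180:320,110:260],None,fx=4,fy=4,interpolation=cv2.INTER_CUBIC))"
```

```text
time_s: 21.88
position: [0.5294, 0.2089, 0.0649]
eef_rot: [-3.038, 0.796, -0.002]
contact_force: [-1.9, 1.4, 5.3]
finger_gap: 0.0099
[0.52943162 0.2088897  0.0648893 ] [-1.9268394   1.44490321  5.25744593] [0.61414391 0.70392906 0.00881925] 0.00985498454685885 330.64394877287504
```

View pics/w11.png

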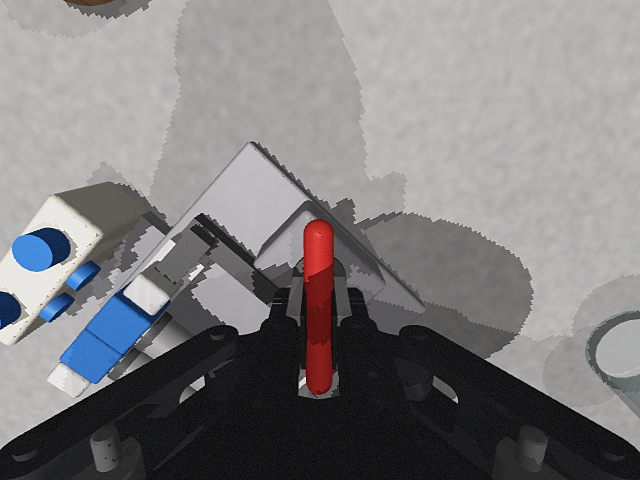

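View pics/t11c.png

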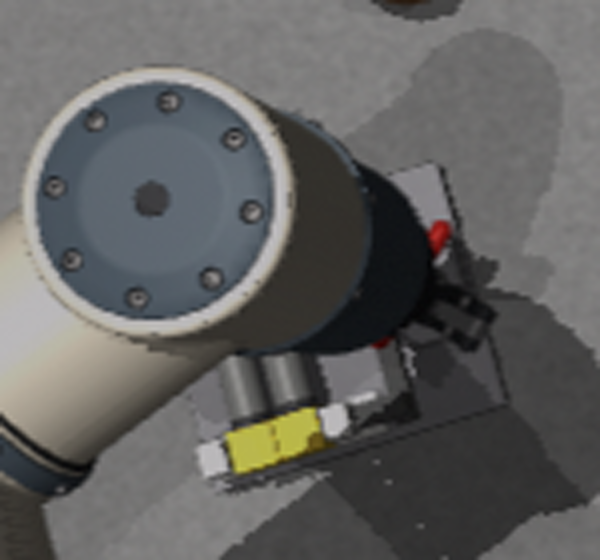

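```bash
python3 -m jog '[[0,[0,0,0],-3],[0,[0,0,0],-4],[0,[0,0,0],-4],[0,[0,0,0],-4],[0,[0,0,0],-3],[0,[0,0,0],-2],[0,[0,0,0],0],[0,[0,0,0],0],[0,[0,0,0],0],[0,[0,0,0],0]]';  python3 -c "
from h import *
s=robot.get_state(); print(s['position'],s['contact_force'],s['ft_torque'],s['joint_efforts'][5],s['finger_gap'],np.degrees(2*np.arctan2(s['eef_rot'][1],s['eef_rot'][0]))-360)"
python3 -m jog '[[0,[0,0,0],-2],[0,[0,0,0],-2],[0,[0,0,0],-2],[0,[0,0,0],-1],[0,[0,0,0],0],[0,[0,0,0],0],[0,[0,0,0],0],[0,[0,0,0],0],[0,[0,0,0],0],[0,[0,0,0],0]]';  python3 -c "
from h import *
s=robot.get_state(); print(s['position'],s['contact_force'],s['ft_torque'],s['joint_efforts'][5],s['finger_gap'],np.degrees(2*np.arctan2(s['eef_rot'][1],s['eef_rot'][0]))-360)
f=grab('wrist','w12')"
```

```text
time_s: 22.82
position: [0.5294, 0.2089, 0.0649]
eef_rot: [-2.853, 1.311, -0.002]
contact_force: [-1.8, 1.3, 5.5]
finger_gap: 0.0097
[0.52943975 0.20891365 0.0648966 ] [-1.77377375  1.33943257  5.54998225] [ 0.61888436  0.71043601 -0.02269393] 0.025883173802867532 0.009671984197855955 -49.347950367084934
time_s: 23.65
position: [0.5295, 0.2089, 0.0649]
eef_rot: [-2.768, 1.482, -0.001]
contact_force: [-2.4, 1.2, 5.3]
finger_gap: 0.0096
[0.52946348 0.20888992 0.06489038] [-2.36411176  1.1670725   5.31375633] [0.59899267 0.67285748 0.04233258] -0.03705251030623913 0.00961313765946808 -56.342782074481136
```

View pics/w12.png

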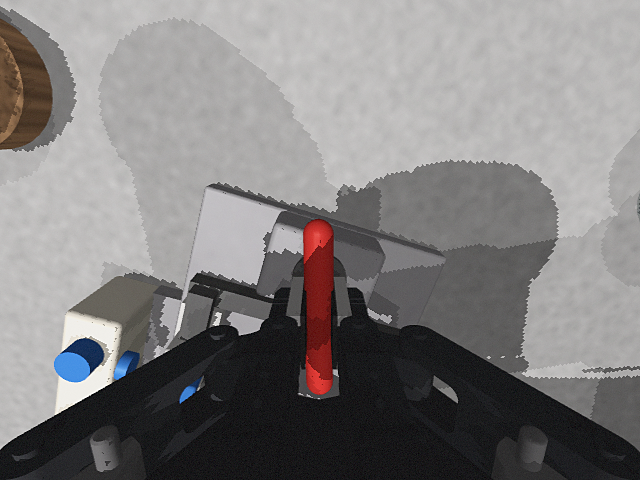

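```bash
P="
from h import *
s=robot.get_state(); print(s['ft_torque'],s['joint_efforts'][5],s['finger_gap'],np.degrees(2*np.arctan2(s['eef_rot'][1],s['eef_rot'][0]))-360)"
python3 -m jog '[[0,[0,0,0],0],[0,[0,0,0],0],[0,[0,0,0],0],[0,[0,0,0],0],[0,[0,0,0],-0.5],[0,[0,0,0],-1],[0,[0,0,0],-1],[0,[0,0,0],-1],[0,[0,0,0],-1],[0,[0,0,0],-1]]';  python3 -c "$P"
python3 -m jog '[[0,[0,0,0],0],[0,[0,0,0],0],[0,[0,0,0],0],[0,[0,0,0],0],[0,[0,0,0],0],[0,[0,0,0],0],[0,[0,0,0],0],[0,[0,0,0],0],[0,[0,0,0],0],[0,[0,0,0],0]]';  python3 -c "$P"
```

```text
time_s: 24.53
position: [0.5295, 0.2089, 0.0649]
eef_rot: [-2.693, 1.614, -0.001]
contact_force: [-2.3, 1.7, 6.7]
finger_gap: 0.0095
[0.60115395 0.70713956 0.24485253] 0.039131686789914966 0.009487793708519645 -61.86172064085372
time_s: 25.37
position: [0.5295, 0.2089, 0.0649]
eef_rot: [-2.694, 1.613, -0.001]
contact_force: [-2.0, 1.4, 6.1]
finger_gap: 0.0097
[0.5695832  0.67848687 0.08313992] -0.07978708483278751 0.009664373385831987 -61.834523605037475
```

```bash
python3 -m jog '[[0.2,[0,0,0],0],[0.35,[0,0,0],0],[0.5,[0,0,0],0],[0.5,[0,0,0],0],[0.5,[0,0,0.01],0],[0.5,[0,0,0.03],0],[0.5,[0,0,0.04],0],[0.5,[0,0,0.04],0],[0.5,[0,0,0.04],0],[0.5,[0,0,0],0]]'; python3 -m jog '[[0.5,[0,0.01,0],5],[0.5,[-0.01,0.02,0],7],[0.5,[-0.01,0.02,0],7],[0.5,[-0.01,0.02,0],7],[0.5,[0,0.02,0],7],[0.5,[0,0.01,0],7],[0.5,[0,0,0],7],[0.5,[0,0,0],7],[0.5,[0,0,0],7],[0.5,[0,0,0],7]]'; python3 -m jog '[[0.5,[0,0,0],7],[0.5,[0,0,0],3.5],[0.5,[0,0,0],0],[0.5,[0,0,0],0],[0.5,[0,0,0],0],[0.5,[0,0,0],0],[0.5,[0,0,0],0],[0.5,[0,0,0],0],[0.5,[0,0,0],0],[0.5,[0,0,0],0]]'; python3 pair.py w13; python3 - <<'E'
from h import *
f=dict(np.load('wp.npz'))
for r,a in blobs(f['img'],'red'):
    b=cv2.boxPoints(r)
    i=np.argsort([np.linalg.norm(b[k]-b[(k+1)%4]) for k in range(4)])[:2]
    p,q=[(b[k]+b[(k+1)%4])/2 for k in i]
    P=onz(f,p,.08);Q=onz(f,q,.08);d=P-Q;t=np.degrees(np.arctan2(d[1],d[0]));print(((P+Q)/2).round(4),np.linalg.norm(d),t,'theta',np.radians((16.6-t)%180))
E=[]
for c in('blue','yellow'):
  r=max(blobs(f['img'],c),key=lambda x:x[1] if max(x[0][1])>45 else 0)[0]; E.append(onz(f,r[0],.054)); print(c,r,E[-1])
m=(E[0]+E[1])/2; t=np.radians(16.6); v=m[:2]-[.5005,.305]; print('pair mid rel bed x,y',v@[np.cos(t),np.sin(t)],v@[-np.sin(t),np.cos(t)], np.degrees(np.arctan2(*(E[0]-E[1])[1::-1])))
g=grab('top','t13'); grab('side','s13')
E
```

```text
time_s: 26.2
position: [0.5327, 0.2091, 0.2343]
eef_rot: [-2.684, 1.608, -0.015]
contact_force: [2.1, -0.9, 0.5]
finger_gap: 0.0429
time_s: 27.03
position: [0.4989, 0.3083, 0.2245]
eef_rot: [-3.137, -0.178, -0.001]
contact_force: [-0.4, 0.2, 0.2]
finger_gap: 0.0429
time_s: 27.87
position: [0.4989, 0.3083, 0.2239]
eef_rot: [3.109, 0.454, -0.0]
contact_force: [-0.4, 0.2, 0.1]
finger_gap: 0.0425
[0.49891273 0.30829486 0.22387843] [ 3.10856340e+00  4.54331297e-01 -5.64844608e-05] 0.042728909171037666 27.9167
blue [318.  147.5] [27. 58.] 1505.5 [0.5535 0.3248 0.029 ]
blue [337.5 110.5] [ 7. 17.] 111.0 [0.5907 0.3169 0.029 ]
blue [308.5 110.5] [ 7. 17.] 113.0 [0.583  0.3428 0.029 ]
blue [351.5  87. ] [22. 21.] 362.0 [0.6137 0.3107 0.029 ]
blue [295.5  87. ] [22. 21.] 360.0 [0.5991 0.3598 0.029 ]
yellow [318.  264.5] [52. 29.] 1182.5 [0.4379 0.2904 0.029 ]
[0.5289 0.2086 0.08  ] 0.07940724515326299 -61.25510752148206 theta 1.358827965744064
blue ((318.0, 147.5), (27.0, 58.0), 90.0) [0.55453174 0.32504286 0.054     ]
yellow ((318.0, 264.5), (52.0, 29.0), 0.0) [0.44757994 0.29327099 0.054     ]
pair mid rel bed x,y 0.0017202561324181605 0.003824879070294128 16.544955166675372
```

View pics/w13.png

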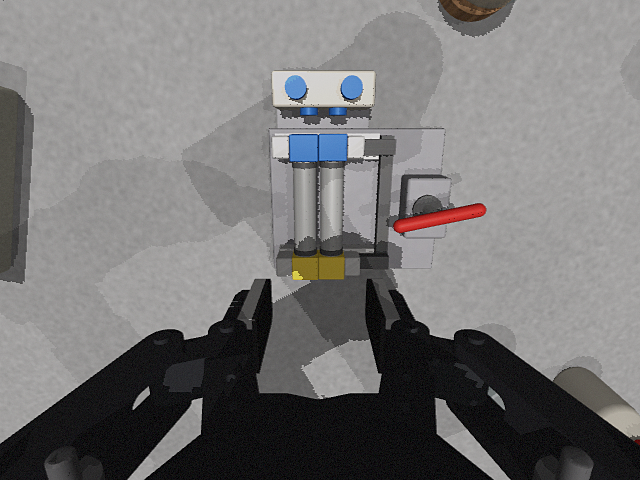

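View pics/t13.png

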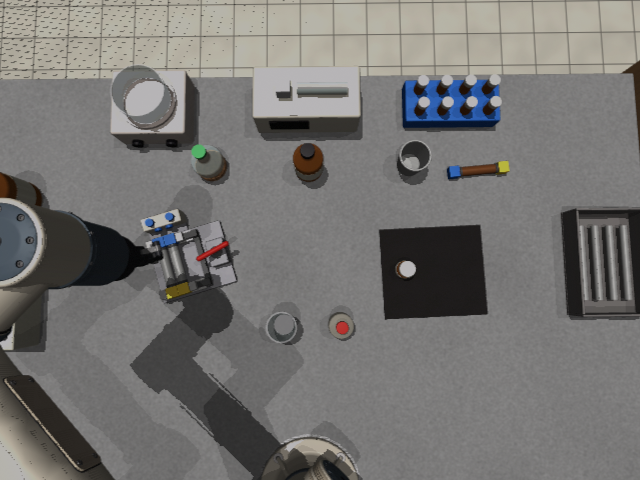

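View pics/s13.png

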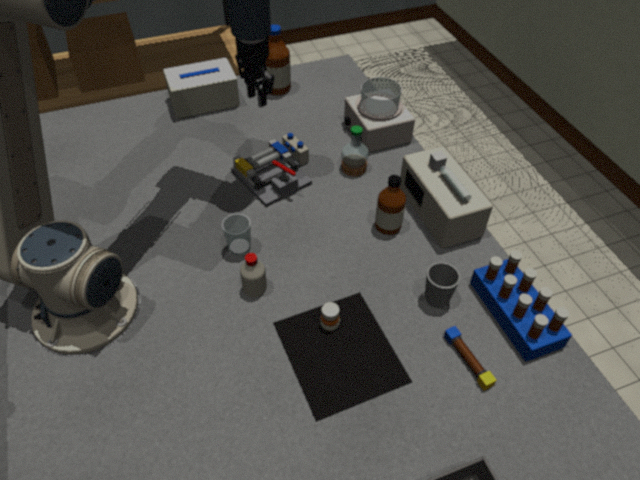

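```bash
python3 -c "
from station import order
print(order.sign_off())"
```

```text
the job is handed in; nothing more can be done
None
```

The job is done and handed in at about 28 s of the 72 s allowed. I laid col_b beside col_a on the mat, squeezed them together, let go to check, and then lifted both in one grip. I lowered the pair onto the holder bed and released it. Then I turned the T-handle clockwise from about 0.21 rad to about 1.36 rad and left it there.

What the checks showed:
- **On the mat:** the columns were level within about 1 mm, touching, with the blue ends the same way.
- **On the bed:** the pair lies with the blue ends towards the manifold, about 1.7 mm from centre along the bed and aligned with the holder.
- **Clamping:** the jaw has pushed the pair across to the fixed lugs, as the task expects, with no gap visible on either side. The last camera picture gives a handle angle of 1.36 rad; the gripper's own turn gave 1.37. Torque while turning at the end was about 0.25 N m, so the handle had begun to stiffen.
- **Everything else:** the other glassware, bottles and the brown look-alike look unmoved in the last top and side pictures. The arm is clear of everything.

One small disagreement: I measured the pair 3.8 mm sideways from the bed centre, where 4.5 mm would be exact contact with the fixed lugs. That is within the 2 mm camera calibration error.

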